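Clamp a grinding-stone fragment in the sampling jig

ROBOT

A 6-joint arm with a two-finger parallel gripper is mounted at the origin on the work surface. World frame = base frame: x ahead of the robot, y to its left, z up, the work surface at z = 0. Lengths are in m, angles in degrees, forces in N, time in s.
With the tool pointing down it reaches from about 0.25 to 0.725 m from the base axis. Payload 9.7 kg.
Tool frame: the origin (TCP) lies midway between the tips of the shut fingers; the grasp point (between the pads) lies 19 mm behind it; x points along the fingers, y is the direction in which the jaws open and shut, and the axes are right-handed (so a half turn about x gives the same grasp; the last joint's range is limited). The gripper opens to 85 mm and grips with 20 to 120 N. Pads are 22 mm wide; open, the fingers measure 114 mm over their backs; the gripper's body (76 mm by 85 mm) begins 54 mm behind the grasp point. The pads swing forward as they close: fully open they stand 13 mm farther back than shut.
Start: joints at [67.781, 4.979, 10.078, 95.1, 0, 90], TCP at [0.208, 0.509, 0.231] pointing down, gripper open.
Joint ranges: [-179.16, 179.16], [-48.56, 103.87], [-65.8, 70.77], [-126.05, 130.52], [-82.76, 87.17], [-180, 180]. Speed limits (degrees/s): [127.2, 127.2, 147.25, 180, 180, 180].

INTERFACE

Orientations are given as [roll, pitch, yaw] about the fixed x, y, z axes, in that order (R = Rz(yaw) Ry(pitch) Rx(roll)).
In Python, from plant import env, cams gives the robot as it stands. The module is installed in compiled form; this text tells all that it offers. Calls block until the motion is done:
- env.reach(position, orientation): joint-space move of the TCP to a pose.
- env.line_to(position, rot=None, speed=0.15, guard=None): straight line of the TCP; rot=None keeps the orientation; speed is the mean speed in m/s. With guard (N) it stops when the force on the tool has changed by that much, and returns True; else False.
- env.set_joints(angles): joint-space move.
- env.set_gripper(opening, strength=None): finger opening in m; strength is the grip in N (None keeps the last); returns when the fingers have stopped.
- env.wait(seconds).
- env.ik(position, orientation): joint angles nearest the present ones, or None.
- cams.capture(name): name is "side" or "top"; returns a dict with "color" (400x640x3 uint8, red, green, blue), "range_z" (400x640 float32, m along the optical axis (not along the pixel's ray), 0 where there is no reading), "camera_matrix" (3x3 intrinsics, pixels), "distortion" ([k1, k2, p1, p2, k3] as OpenCV has them; the pictures are not rectified), "camera_from_world" (4x4, takes a point from world to camera coordinates). Camera axes: x right, y down, z forward; pixel columns grow to the right and rows downward; lengths in m; the calibration is good to about 2 mm. A picture is of the moment at which its call begins.
A pose or a line that the arm cannot do raises env.PlanningError and nothing moves.
- env.close_job(): hands the job in, once; it reports no verdict.
Readings, each from a call of its own:
- env.get_clock(): time.
- env.get_joint_pos(): joint angles.
- env.get_joint_vel(): joint speeds.
- env.get_joint_torque(): joint torques, N m.
- env.get_eef_pos(): TCP position.
- env.get_tcp_rot(): TCP orientation.
- env.get_force(): force on the tool from outside, world axes, zero at the start.
- env.get_wrist_torque(): the same for the moment, N m.
- env.get_grip_width(): finger opening in m.
Only numpy, scipy, OpenCV 4.12 (cv2) and the standard library are available. Lean on these libraries where they do the work, as an engineer would, in place of code of your own. Each camera call takes 0.05 s, during which the arm holds its last target. There are 200 camera calls.

TASK

Slide the stone slab along the jig's bed until its far end is fully home against the red stop, then tighten the three-winged brass nut on top of the jig, clockwise in short strokes on the side that the yellow guard bar leaves free, until the rubber foot has come down and holds the stone: stop when the nut takes about half as much effort again to turn as it did running free, because forcing it further crushes the stone. Do not shove the guard or disturb the other things on the table, and leave the nut alone once it is tight.

Things in the scene. Friction and masses are not known exactly. Their poses are not given: they have to be found in the camera images.
- jig: Clamping jig fixed to the table: aluminium bed 270 x 150 mm, 12 mm thick, from x = -175 to +95 mm; two low guide rails (inner faces at y = +-45 mm, tops 26 mm above the table, x from -175 to +45 mm). Origin: on the table, on the nut's vertical axis. Its x axis runs along the bed towards the stop, y across the bed, z up.
- beam (a point): Middle of the top of the jig's blue cross beam, 94 mm above the table, axes as the jig's. The beam spans the bed, 34 mm wide in x and 144 mm long in y, its underside 78 mm above the table, on two columns at y = +-64 mm. The nut stands just above it.
- guard: Yellow guard fixed to the beam, origin and axes as the jig's: a bar across over the nut's far side, x from +18 to +30 mm, y within +-63 mm, 138 to 148 mm above the table, on two posts (12 mm diameter, with small feet) at x = +24, y = +-56 mm. The wings pass under it, a finger from above does not; the nut's side towards -x of the jig is free.
- nut: Brass nut with three upright wings, turning about its vertical z axis at fixed height. Origin: on the axis at its underside, 97 mm above the table. Hub 22 mm diameter, 30 mm high. Wings: flat plates 7 mm thick, out to 38.5 mm from the axis, 105 to 129 mm above the table, at 0, 120 and 240 degrees from its x axis (the wing on +x bears a small red dot).
- nut_top (a point): Centre of the nut's top. Clockwise seen from above lowers the foot 3.2 mm per rad. Running free it takes a steady 0.2 N m (friction; it stays where left, but runs on a little if flicked). Once the foot presses on the stone the torque climbs steeply; right is about 0.3 N m in all (0.26 to 0.37 is good, 0.45 and more crushes the stone). It takes 2 to 5 rad to touch.
- foot (a point): Lowest point of the black rubber ball foot (20 mm diameter) at the lower end of the steel spindle under the beam, on the nut's axis. At the start it hangs 59 to 63 mm above the table, clear of the stone.
- stop_face (a point): Middle of the face of the red end stop which the stone must meet, 30 mm above the table; the face looks to -x of the jig, is 80 mm wide and spans 13 to 40 mm above the table. The stop is locked, at a different place on the bed (35 to 55 mm beyond the nut's axis) each time.
- stone: Loose slab of brown porous stone, 150 mm long (x), 84 mm wide (y), about 0.8 kg, lying on the bed between the rails, its x axis pointing to the stop, 40 to 80 mm short of it. Origin: centre of the underside. Its upright ends are 30 mm high; the weathered top is uneven, between 30 and 43 mm above the underside. Sliding it takes 4 to 12 N.
- stone_end (a point): Middle of the stone's far end face (75 mm to +x of the stone's origin, 18 mm above its underside), to meet the stop.
- stone_near (a point): Middle of the stone's near end face (75 mm to -x of the stone's origin, 18 mm above its underside), where it can be pushed.
- spindle: Steel spindle 12 mm in diameter with the rubber foot, sliding down through the beam as the nut turns clockwise. Origin: as foot.
- eraser: Bystander: pink block 90 x 35 x 30 mm, origin at the centre of its underside.
- measure: Bystander: clear measuring cylinder, 28 mm diameter, 170 mm tall, foot 60 mm diameter, origin under its foot.
- jar: Bystander: low glass jar, 68 mm diameter, 55 mm tall, origin under its centre.
- brush: Bystander: brush 170 mm long, lying.
- vial: Bystander: small amber vial with a red cap, 28 mm diameter, 75 mm tall, origin under its centre.
- cup: Bystander: green cup, 60 mm diameter, 60 mm tall, origin under its centre.
There are look-alikes about, which are no part of the job. Leave any green or pink look-alike of the stone alone.

How it is judged:
By the outcome, as a careful person would: the job done as asked, in the order asked, and still so for the second after the job is handed in, with the robot touching nothing.
It also fails if it takes over 72 s, if anything falls off the work surface, if the arm or the gripper's body presses on something with over 40 N, if the wrist force passes 120 N, or if a joint passes its speed limit or range.

## Working session

There is one attempt and no reset: what is moved stays moved. The work goes in short steps, each a Python script; the robot and the scene stay as the last script left them, time stands still between calls to the robot, and variables do not carry over. Pictures are saved under pics/ and viewed, about 8 in all and at most 12, crops included, and the job is handed in when it is done.

```bash
mkdir -p pics
cat > h.py <<'E'
import numpy as np, cv2
from plant import env, cams
def cap(n):
    c=cams.capture(n); return c
def save(c,f,box=None,s=1):
    im=c["color"][:,:,::-1]
    if box: im=im[box[1]:box[3],box[0]:box[2]]
    cv2.imwrite("pics/"+f,cv2.resize(im,None,fx=s,fy=s,interpolation=cv2.INTER_CUBIC))
def ray(c,uv):
    p=cv2.undistortPoints(np.array(uv,float).reshape(-1,1,2),c["camera_matrix"],np.array(c["distortion"],float)).reshape(-1,2)
    T=c["camera_from_world"];R=T[:3,:3];o=-R.T@T[:3,3]
    d=np.c_[p,np.ones(len(p))]@R
    return o,d
def onz(c,uv,z):
    o,d=ray(c,uv); return o+d*((z-o[2])/d[:,2])[:,None]
def proj(c,P):
    T=c["camera_from_world"]
    return cv2.projectPoints(np.array(P,float).reshape(-1,3),cv2.Rodrigues(T[:3,:3])[0],T[:3,3],c["camera_matrix"],np.array(c["distortion"],float))[0].reshape(-1,2)
def cloud(c):
    z=c["range_z"];v,u=np.mgrid[:z.shape[0],:z.shape[1]]
    o,d=ray(c,np.c_[u.ravel(),v.ravel()])
    return (o+d*z.reshape(-1,1)).reshape(z.shape+(3,))
E
python3 - <<'E'
from h import *
for n in("top","side"):
    c=cap(n); save(c,n+"0.png",None,1.25); np.savez(n+"0.npz",**c)
    T=c["camera_from_world"]; print(n,-T[:3,:3].T@T[:3,3],T[2,:3],c["camera_matrix"][0,0])
print(env.get_clock(),env.get_tcp_rot(),env.get_force())
E
```

```text
top [0.36047663 0.01674755 1.40190421] [ 0.10931488  0.01235746 -0.99393035] 391.1866068068819
side [-0.04902171 -0.63939999  0.92167999] [ 0.47024798  0.55088281 -0.68948892] 447.7320248094299
0.1 [ -89.61844688   89.93107057 -111.84001481] [ 0.16386951 -0.02855767  0.67451539]
```

View pics/top0.png

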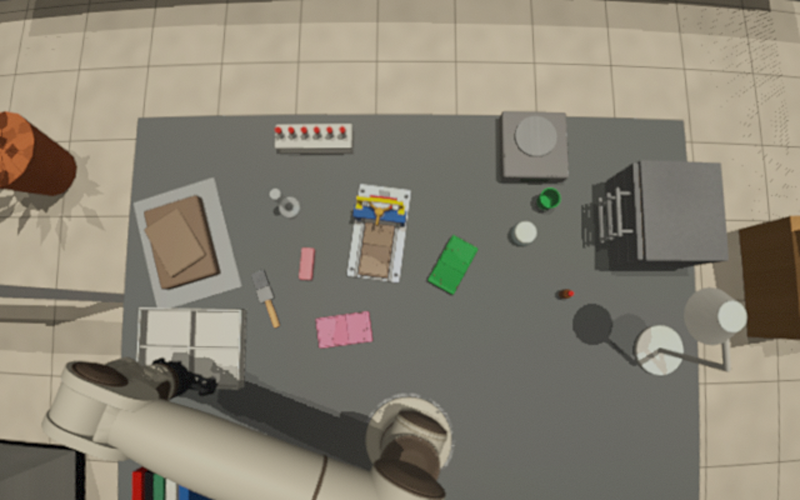

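View pics/side0.png

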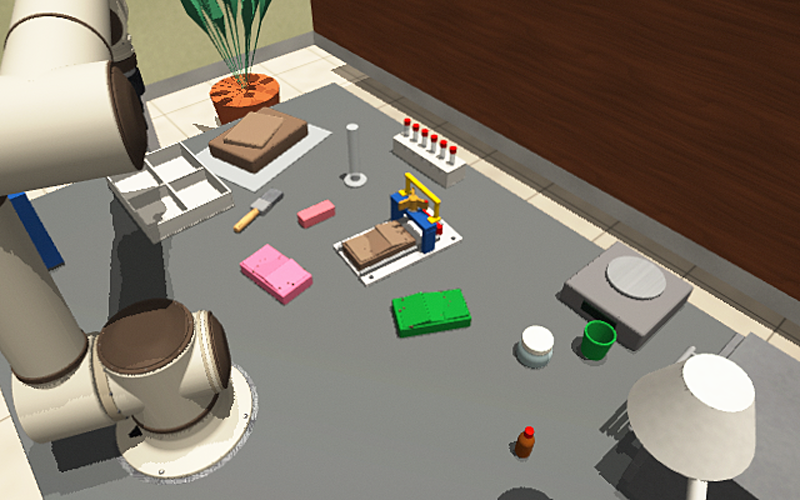

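The top view shows the jig at about (380,232), pointing away from the robot (+x is up). The stone candidates are the brown slab in the jig at (377,250), the green slab at (453,265), the pink slab at (344,330) and the brown stack at (180,240). The slab in the jig fits: it is brown and lies between the rails. I'll measure it and confirm in a crop.

```bash
cat > m.py <<'E'
from h import *
def mask(c,kind,box):
    hsv=cv2.cvtColor(c["color"],cv2.COLOR_RGB2HSV);H,S,V=[hsv[...,i].astype(int) for i in range(3)]
    m={"blue":(abs(H-109)<12)&(S>130),"yellow":(abs(H-26)<5)&(S>180)&(V>120),"brown":(H<18)&(H>4)&(S>50)&(S<150)&(V>50),
       "brass":(H>10)&(H<24)&(S>150)&(V>60),"red":((H<4)|(H>176))&(S>180)}[kind]
    k=np.zeros_like(m);k[box[1]:box[3],box[0]:box[2]]=1
    return m&k
E
python3 - <<'E'
from m import *
t=dict(np.load("top0.npz"));s=dict(np.load("side0.npz"))
tb=(270,140,340,230);sb=(260,130,375,230)
Pt=cloud(t);Ps=cloud(s)
for n,c,P,b in(("top",t,Pt,tb),("side",s,Ps,sb)):
    for k in("blue","yellow","brown","brass","red"):
        m=mask(c,k,b);q=P[m]
        if len(q)<3: print(n,k,len(q));continue
        print(n,k,len(q),"med",np.median(q,0).round(4),"lo",np.percentile(q,3,axis=0).round(3),"hi",np.percentile(q,97,axis=0).round(3))
for k,z in(("blue",.094),("yellow",.148)):
    m=mask(t,k,tb)&(abs(Pt[...,2]-z)<.012)
    v,u=np.nonzero(m);w=onz(t,np.c_[u,v],z)[:,:2].astype(np.float32);print(k,len(w),cv2.minAreaRect(w))
m=(Pt[...,2]>.006)&(Pt[...,2]<.06);k=np.zeros_like(m);k[tb[1]:tb[3],tb[0]:tb[2]]=1
q=Pt[m&k][:,:2].astype(np.float32);print("bed",cv2.minAreaRect(q))
save(t,"tc.png",tb,8);save(s,"sc.png",sb,6)
a=cv2.imread("pics/tc.png");b2=cv2.imread("pics/sc.png");b2=cv2.resize(b2,(int(b2.shape[1]*.68),int(b2.shape[0]*.68)));a=cv2.resize(a,(330,424))
H=max(a.shape[0],b2.shape[0]);o=np.zeros((H,a.shape[1]+b2.shape[1],3),np.uint8);o[:a.shape[0],:a.shape[1]]=a;o[:b2.shape[0],a.shape[1]:]=b2;cv2.imwrite("pics/crop1.png",o);print(o.shape)
E
```

```text
top blue 223 med [0.6167 0.0734 0.0939] lo [0.602 0.019 0.087] hi [0.634 0.148 0.099]
top yellow 123 med [0.6458 0.0748 0.146 ] lo [0.623 0.019 0.039] hi [0.674 0.142 0.153]
top brown 1020 med [0.5298 0.0918 0.047 ] lo [0.46  0.051 0.038] hi [0.605 0.133 0.057]
top brass 81 med [0.6271 0.0849 0.1244] lo [0.592 0.032 0.036] hi [0.68  0.135 0.131]
top red 0
side blue 551 med [0.6152 0.0434 0.0854] lo [0.599 0.01  0.023] hi [0.636 0.149 0.096]
side yellow 257 med [0.6433 0.0793 0.1286] lo [0.621 0.016 0.   ] hi [0.786 0.219 0.15 ]
side brown 1313 med [0.5247 0.084  0.045 ] lo [0.455 0.047 0.019] hi [0.613 0.134 0.054]
side brass 332 med [0.6327 0.0809 0.1218] lo [0.59  0.019 0.089] hi [0.659 0.139 0.147]
side red 46 med [0.6752 0.0415 0.0363] lo [0.637 0.036 0.017] hi [0.695 0.108 0.129]
blue 221 ((0.62004554271698, 0.08318823575973511), (0.13906411826610565, 0.02883395552635193), 83.48030090332031)
yellow 84 ((0.6449323892593384, 0.07975504547357559), (0.11677847802639008, 0.011292675510048866), 83.41390991210938)
bed ((0.5939818620681763, 0.0819392055273056), (0.3208133578300476, 0.24553772807121277), 0.8792207837104797)
(424, 799, 3)
```

View pics/crop1.png

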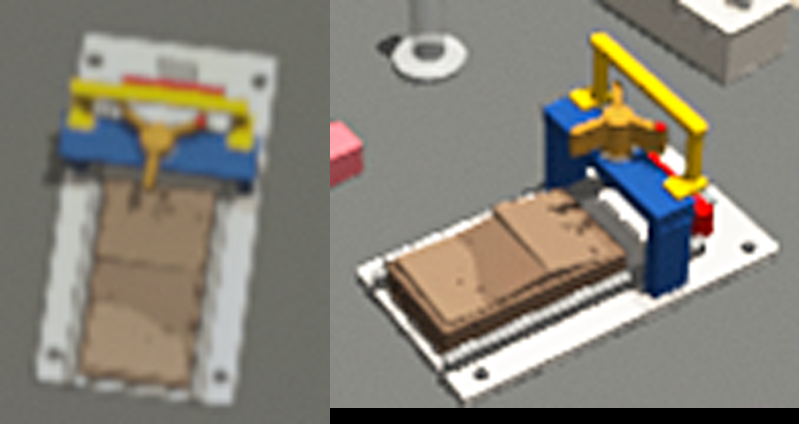

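The crop confirms it: the brown slab lies between the rails, its near end by the robot and the red stop beyond the beam. One wing points to about 180° in the jig frame, and the red-dot wing to about 300°. The jig axis is at about (0.621, 0.0825) with yaw −6.5°. Next I push the stone.

```bash
cat >> m.py <<'E'
from scipy.spatial.transform import Rotation as Ro
Y=np.radians(-6.55);O=np.array([.621,.0825,0]);J=np.array([[np.cos(Y),-np.sin(Y),0],[np.sin(Y),np.cos(Y),0],[0,0,1]])
W=lambda p:O+J@np.array(p,float)
def rot(sg=1):
    x=np.array([0,0,-1.]);y=sg*J[:,1];return Ro.from_matrix(np.c_[x,y,np.cross(x,y)]).as_euler('xyz',degrees=True)
L=lambda p:J.T@(np.array(env.get_eef_pos())-O)
E
python3 - <<'E'
from m import *
for sg in(1,-1): print(sg,[np.round(env.ik(W(p),rot(sg)),0) if env.ik(W(p),rot(sg)) is not None else None for p in([-.215,0,.2],[0,-.04,.14],[-.028,.008,.11])])
q=[env.ik(W([-.215,0,.2]),rot(s)) for s in(1,-1)]
j=np.array(env.get_joint_pos());sg=(1,-1)[int(np.argmin([np.abs(np.array(a)-j).max() if a is not None else 999 for a in q]))];print("sg",sg)
env.set_gripper(0)
env.reach(W([-.215,0,.2]),rot(sg))
env.line_to(W([-.215,0,.022]),speed=.15)
print(env.get_clock(),env.get_force(),L(0))
print(env.line_to(W([-.130,0,.022]),speed=.06,guard=22),L(0),env.get_force())
print(env.line_to(W([-.085,0,.022]),speed=.02,guard=22),L(0),env.get_force(),env.get_clock())
E
```

```text
1 [array([ 15., -13., -10.,  93.,   0.,  21.]), array([ 4., 13., 10., 86.,  0., 11.]), array([ 9., 11.,  4., 82.,  0., 16.])]
-1 [array([  15.,  -13.,  -10.,   93.,    0., -159.]), array([   4.,   13.,   10.,   86.,    0., -169.]), array([   9.,   11.,    4.,   82.,    0., -164.])]
sg 1
3.85 [ 0.84471416  0.135138   -0.4090384 ] [-0.21448125  0.00023697  0.02284396]
False [-1.30543840e-01 -8.87227597e-05  2.17870113e-02] [-7.04617047  1.46490822  5.94977555]
True [-0.11073367 -0.0001563   0.02130363] [-0.08338478 -0.25820899 -0.04011736] 6.625<sys>:0: UserWarning: Gimbal lock detected. Setting third angle to zero since it is not possible to uniquely determine all angles.
```

```bash
python3 - <<'E' 2>/dev/null
from m import *
print(env.line_to(W([-.085,0,.022]),speed=.02,guard=30),L(0),env.get_force(),env.get_clock())
env.line_to(W([-.16,0,.022]),speed=.15)
env.line_to(W([-.16,0,.16]),speed=.2)
s=cap("side");t=cap("top");np.savez("s1.npz",**s);np.savez("t1.npz",**t)
Pt=cloud(t);m=mask(t,"brown",(270,140,340,230));v,u=np.nonzero(m)
w=(onz(t,np.c_[u,v],.042)-O)@J;print("near x",np.percentile(w[:,0],[1,3]))
a=s["color"][135:215,290:385,::-1];cv2.imwrite("pics/s1.png",cv2.resize(a,None,fx=8,fy=7,interpolation=cv2.INTER_CUBIC))
E
```

```text
True [-0.11087776 -0.00028228  0.02065018] [ 0.89836602 -0.02493696 -0.12192424] 7.1417
near x [-0.10781052 -0.10068808]
```

View pics/s1.png

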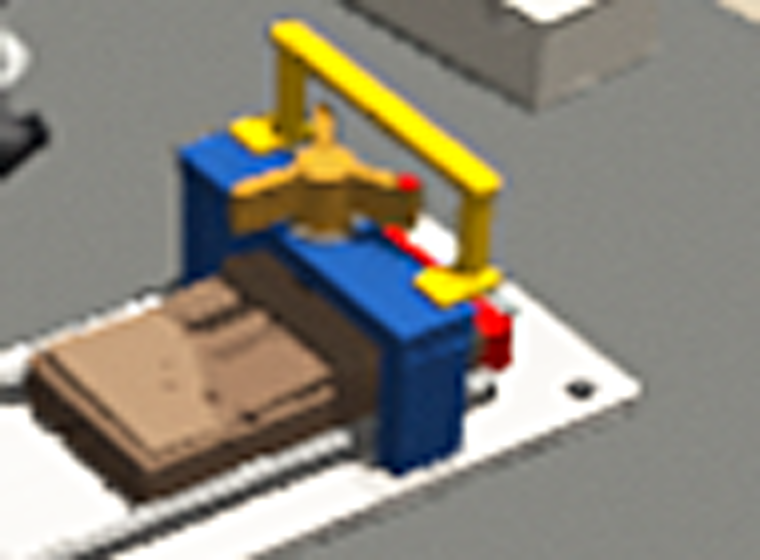

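The side crop shows the stone's far end under the beam. A second push at 30 N stopped at the same place as the first at 22 N, so the stone is home. Now the first nut stroke, logging the torque.

```bash
cat > n.py <<'E'
from m import *
def ctr(phi,r=.028,z=.112,a=.011,b=.0145):
    f=np.radians(phi);u=np.array([np.cos(f),np.sin(f)]);n=np.array([-np.sin(f),np.cos(f)])
    p=r*u+.0035*n
    c=np.array([-a*np.clip(n[0]/np.sin(np.radians(20)),-1,1),b])
    q=p-c;return [q[0],q[1],z]
def meas(b=(0,0)):
    F=np.array(env.get_force());M=np.array(env.get_wrist_torque());d=np.array(env.get_eef_pos())-O
    F=F-b[0];M=M-b[1];return F,M,d[0]*F[1]-d[1]*F[0]
def base(): return np.array(env.get_force()),np.array(env.get_wrist_torque())
def over(phi):
    p=L(0);env.line_to(W([p[0],p[1],.15]),speed=.2);q=ctr(phi);env.line_to(W([q[0],q[1],.15]),speed=.2);env.line_to(W(q),speed=.12)
E
python3 - <<'E' 2>/dev/null
from n import *
over(205);B=base();print(env.get_clock(),L(0).round(4),ctr(205),B)
for phi in range(200,121,-5):
    h=env.line_to(W(ctr(phi)),speed=.03,guard=12);F,M,t=meas(B)
    print(phi,h,(J.T@F).round(2),M.round(3),round(t,3),L(0).round(4),round(env.get_clock(),2))
    if h: break
E
```

```text
10.175 [-0.0134 -0.0294  0.1124] [np.float64(-0.012897454120933755), np.float64(-0.029505388583367854), 0.112] (array([ 0.23408092, -0.48173024,  0.68070961]), array([ 0.00996189, -0.00862369,  0.01172701]))
200 False [-0.23  0.04 -0.93] [ 0.028  0.014 -0.034] -0.007 [-0.0138 -0.0271  0.113 ] 10.43
195 False [-0.31  1.22 -0.77] [-0.017  0.092 -0.04 ] -0.03 [-0.0179 -0.025   0.1122] 10.72
190 False [ 0.39  0.47 -1.09] [-0.008 -0.023  0.017] -0.001 [-0.0215 -0.0227  0.112 ] 11.01
185 False [ 0.31  0.65 -0.38] [ 0.004 -0.007  0.009] -0.01 [-0.0249 -0.0203  0.112 ] 11.3
180 False [ 0.11  0.44 -1.1 ] [-0.021 -0.027  0.   ] -0.01 [-0.0281 -0.0179  0.1121] 11.58
175 False [-0.59  0.55 -0.82] [0.031 0.019 0.06 ] -0.026 [-0.0311 -0.0154  0.112 ] 11.87
170 False [ 0.5  -2.12 -1.73] [-0.608 -0.213 -0.066] 0.078 [-0.0337 -0.0133  0.112 ] 12.14
165 False [ 0.85 -2.64 -1.86] [-0.66  -0.212 -0.016] 0.105 [-0.0363 -0.0108  0.112 ] 12.41
160 False [ 0.59 -2.83 -0.82] [-0.592 -0.151 -0.042] 0.114 [-0.0385 -0.0082  0.112 ] 12.67
155 False [-0.34 -1.54 -0.05] [-0.378  0.144  0.016] 0.057 [-0.038  -0.0057  0.112 ] 12.92
150 False [-1.55 -0.99 -0.53] [-0.338  0.371 -0.028] 0.032 [-0.0373 -0.0033  0.1119] 13.17
145 False [-3.07 -0.96 -0.17] [-0.226  0.642  0.058] 0.032 [-0.0362 -0.0011  0.1119] 13.42
140 False [-3.66 -1.5  -0.77] [-0.17   0.62  -0.007] 0.056 [-0.0349  0.001   0.1119] 13.67
135 False [-4.62 -1.22 -1.67] [-0.251  0.728 -0.034] 0.054 [-0.0334  0.0029  0.1119] 13.92
130 False [-3.48 -0.32 -2.25] [-0.155  0.741  0.024] 0.027 [-0.0317  0.0048  0.1119] 14.17
125 False [-4.82 -1.05 -1.86] [-0.173  0.78   0.089] 0.063 [-0.03    0.0065  0.1119] 14.42
```

```bash
cat >> n.py <<'E'
def wing(c):
    m=mask(c,"red",(260,130,375,230));P=cloud(c);m&=P[...,2]>.1
    v,u=np.nonzero(m)
    if len(u)<2: return None
    w=((onz(c,np.c_[u,v],.129)-O)@J).mean(0);return len(u),(w*1e3).round(1)[:2],np.degrees(np.arctan2(w[1],w[0]))%360
def step(phi,G,v=.02,r=.028,back=3):
    # back off by "back" degrees, then guarded move to phi
    p=L(0);f=np.arctan2(p[1],p[0])
    h=env.line_to(W(ctr(phi,r)),speed=v,guard=G);return h
E
python3 - <<'E' 2>/dev/null
from n import *
print("before",wing(dict(np.load("s1.npz"))),wing(dict(np.load("side0.npz"))),wing(dict(np.load("t1.npz"))))
print("now",wing(cap("side")),wing(cap("top")))
for G,phi in((4,120),(5.5,116),(7,112),(8.5,108),(10,105)):
    env.line_to(W(ctr(phi+8,.030)),speed=.05)
    h=env.line_to(W(ctr(phi-2,.030)),speed=.015,guard=G);F,M,t=meas()
    print(G,phi,h,L(0).round(4),(J.T@F).round(2),round(env.get_clock(),2))
p=L(0);env.line_to(W([p[0]-.012,p[1]-.01,p[2]]),speed=.1);env.line_to(W([p[0]-.012,p[1]-.01,.16]),speed=.2);env.line_to(W([-.13,0,.16]),speed=.25)
s=cap("side");t=cap("top");print(wing(s),wing(t),env.get_clock())
a=t["color"][145:190,275:340,::-1];b=s["color"][135:180,310:375,::-1]
cv2.imwrite("pics/n1.png",np.hstack([cv2.resize(x,(400,400*45//65),interpolation=cv2.INTER_CUBIC) for x in(a,b)]))
E
```

```text
before (3, array([ 18.2, -26.6]), np.float64(304.3889483765686)) (3, array([ 18.2, -26.6]), np.float64(304.3889483765686)) None
now (2, array([ -1.5, -30.9]), np.float64(267.1565687255961)) None
4 120 True [-0.0314  0.0077  0.1118] [-0.45 -1.86  1.7 ] 15.01
5.5 116 False [-0.027   0.0119  0.1117] [-5.   -0.19  0.69] 15.76
7 112 True [-0.0262  0.0116  0.1115] [-0.49 -0.21 -0.55] 16.34
8.5 108 False [-0.0235  0.0135  0.1118] [-5.22  0.42  1.96] 17.09
10 105 False [-0.0218  0.0139  0.112 ] [-5.45 -2.32  4.24] 17.84
(3, array([-11.9, -24. ]), np.float64(243.62588721711194)) None 19.175
```

View pics/n1.png

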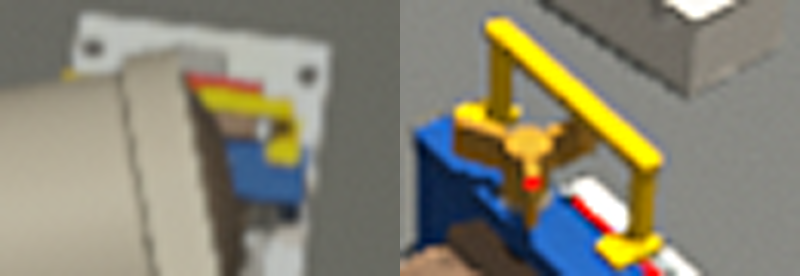

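The crop shows the red-dot wing now at about 243° (right half, dot at (530,183)), so the nut has turned about 60°. The finger tip acts narrower than I assumed, so I'll adjust that. Stroke 2 uses guarded sub-strokes, each started with the finger off the wing.

```bash
cat >> n.py <<'E'
c2=lambda phi:ctr(phi,.030,.112,.004,.009)
def stroke(phi0,phi1,G=10,d=12,v=.03,bk=5):
    phi=phi0
    while phi>phi1:
        phi-=d
        h=env.line_to(W(c2(phi)),speed=v,guard=G)
        F=J.T@np.array(env.get_force());print(phi,h,L(0).round(4),F.round(1),round(env.get_clock(),2))
        if h: return phi
        env.line_to(W(c2(phi+bk)),speed=.08)
    return None
def enter(phi):
    p=L(0);q=c2(phi);env.line_to(W([p[0],p[1],.15]),speed=.25);env.line_to(W([q[0],q[1],.15]),speed=.25);return env.line_to(W(q),speed=.12,guard=8)
def leave():
    p=L(0);env.line_to(W([p[0]-.008,p[1]-.010,p[2]]),speed=.1);env.line_to(W([p[0]-.008,p[1]-.010,.15]),speed=.25)
E
python3 - <<'E' 2>/dev/null
from n import *
print(enter(258),L(0).round(4))
print(stroke(258,114))
print(wing(cap("side")))
E
```

```text
False [ 0.0005 -0.0388  0.1125]
246 False [-0.0045 -0.0377  0.1131] [ 3.2 -0.2  1.6] 20.94
234 True [-0.0061 -0.0372  0.1116] [ 0.  -0.2 -1.5] 21.44
234
(2, array([-16.6, -23.4]), np.float64(234.7001863239428))
```

```bash
python3 - <<'E' 2>/dev/null
from n import *
phi=241
for G in(8,10,12,14):
    env.line_to(W(c2(phi+3)),speed=.08);env.wait(.1);f0=J.T@np.array(env.get_force())
    h=env.line_to(W(c2(phi-9)),speed=.012,guard=G);print(G,phi,h,f0.round(1),L(0).round(4),(J.T@np.array(env.get_force())).round(1),round(env.get_clock(),2))
    if not h: phi-=9
print(wing(cap("side")))
E
```

```text
8 241 True [-0.1  1.  -0.3] [-0.0072 -0.0369  0.1117] [ 1.8 -0.7  0.5] 22.18
10 241 False [-0.5 -0.2 -0.6] [-0.0108 -0.035   0.1122] [ 5.5 -1.8 -0.9] 23.2
12 232 False [ 0.3 -0.6  0.3] [-0.0147 -0.0322  0.1122] [ 5.8 -2.  -1.2] 24.23
14 223 False [-0.1  0.5 -0. ] [-0.0181 -0.029   0.1122] [ 4.7 -3.5 -1.3] 25.25
(2, array([-24.4, -10.4]), np.float64(203.0937803199699))
```

```bash
cat >> n.py <<'E'
O+=J@np.array([.0035,0,0])
A=.009;c2=lambda phi:ctr(phi,.030,.112,A,.009)
def tau(phi):
    f=np.radians(phi);n=np.array([-np.sin(f),np.cos(f)]);c=np.array([-A*np.clip(n[0]/np.sin(np.radians(20)),-1,1),.009])
    p=L(0)[:2]+c;F=J.T@np.array(env.get_force());return p[0]*F[1]-p[1]*F[0],np.hypot(F[0],F[1]),F[2]
def run(phi,end,G=6,d=5,v=.02,tmax=.26):
    while phi>end:
        phi-=d;h=env.line_to(W(c2(phi)),speed=v,guard=G);t=tau(phi)
        print(phi,h,np.round(t,2),L(0)[:2].round(4),round(env.get_clock(),2))
        if h or t[0]>tmax: return phi,True
    return phi,False
E
python3 - <<'E' 2>/dev/null
from n import *
print(wing(cap("side")),[ (np.array(c2(x))*1e3).round(1)[:2] for x in(210,205,200)],L(0).round(4))
r=run(209,108);print(r,wing(cap("side")),env.get_clock())
E
```

```text
(2, array([-27.9, -10.4]), np.float64(200.44868412250284)) [array([-15.2, -27. ]), array([-16.7, -24.9]), array([-18. , -22.5])] [-0.0216 -0.029   0.1122]
204 True [0.1  2.81 1.31] [-0.0209 -0.0289] 25.57
(204, True) (2, array([-27.9, -10.4]), np.float64(200.44868412250284)) 25.625
```

```bash
python3 - <<'E' 2>/dev/null
from n import *
p=L(0);env.line_to(W([p[0],p[1]-.006,.112]),speed=.08)
env.line_to(W(c2(212)),speed=.06,guard=6);env.line_to(W(c2(206)),speed=.03,guard=6)
r=run(206,108,G=7);print(r,wing(cap("side")),env.get_clock())
E
```

```text
201 True [ 0.04  1.39 -0.07] [-0.0168 -0.0247] 26.6
(201, True) (2, array([-30.2,  -8.8]), np.float64(196.33754377131478)) 26.65
```

```bash
sed -i 's/^def run(phi,end,G=6/def run(phi,end,G=5.5/; s/phi-=d;h=env.line_to(W(c2(phi)),speed=v,guard=G)/phi-=d;h=env.line_to(W(c2(phi)),speed=v,guard=max(G,11-np.hypot(*np.array(env.get_force())[:2])))/' n.py
python3 - <<'E' 2>/dev/null
from n import *
r=run(201,108);print(r,wing(cap("side")),env.get_clock())
E
```

```text
196 True [ 0.02  0.83 -0.02] [-0.0178 -0.0238] 26.89
(196, True) (2, array([-32.5,  -7.3]), np.float64(192.66531375619)) 26.9417
```

```bash
python3 - <<'E' 2>/dev/null
from n import *
s=cap("side");t=cap("top")
im=s["color"][100:190,290:400,::-1];cv2.imwrite("pics/f1.png",cv2.resize(im,None,fx=7,fy=6.5,interpolation=cv2.INTER_CUBIC))
print(L(0),env.get_grip_width(),[ (x,((proj(s,[W(x)])[0]-[290,100])*[7,6.5]).round()) for x in([0,0,.127],[-.0385,0,.129],[0,-.0385,.129],[.024,-.056,.094],[.024,.056,.148],[.024,-.056,.148],list(L(0)))])
E
```

```text
[-0.01798754 -0.02390315  0.11078293] -0.0002618921813609954 [([0, 0, 0.127], array([284., 378.])), ([-0.0385, 0, 0.129], array([205., 405.])), ([0, -0.0385, 0.129], array([340., 421.])), ([0.024, -0.056, 0.094], array([411., 485.])), ([0.024, 0.056, 0.148], array([254., 256.])), ([0.024, -0.056, 0.148], array([418., 388.])), ([np.float64(-0.017987541978572667), np.float64(-0.02390315390290679), np.float64(0.1107829312783422)], array([280., 451.]))]
```

View pics/f1.png

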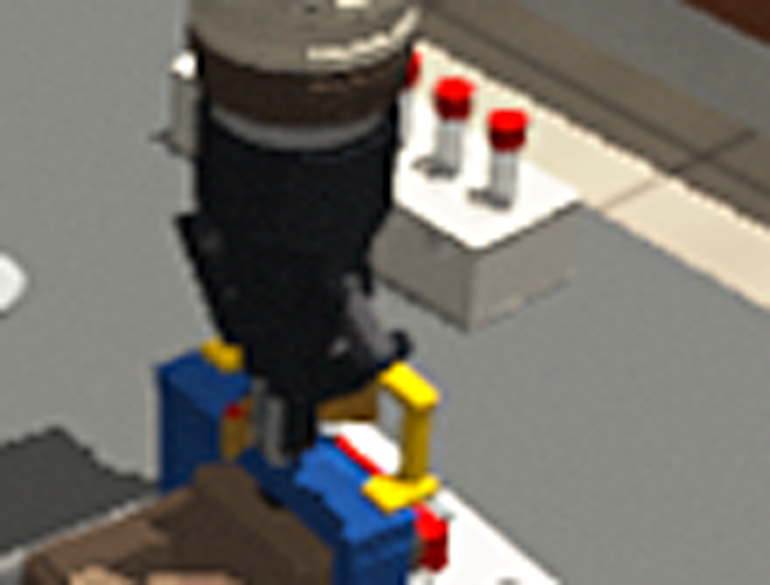

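The crop shows the fingertip at (285,440), behind the dot wing at (235,420), clear of the hub and the guard. The trips look like acceleration transients from short, fast lines. I'll use longer, slower lines.

```bash
cat >> n.py <<'E'
A=.008
def run(phi,end,T=11.,d=15,v=.015,mn=5):
    while phi>end:
        phi=max(phi-d,end);f0=np.hypot(*np.array(env.get_force())[:2]);h=env.line_to(W(c2(phi)),speed=v,guard=max(mn,T-f0));t=tau(phi)
        print(phi,h,round(f0,1),np.round(t,2),(L(0)[:2]*1e3).round(1),(np.array(c2(phi))*1e3).round(1)[:2],round(env.get_clock(),2))
        if h: return phi,True
    return phi,False
E
python3 - <<'E' 2>/dev/null
from n import *
r=run(201,108);print(r,env.get_clock())
E
```

```text
186 False 0.5 [0.19 7.06 0.05] [-26.4 -16.5] [-27.  -15.6] 28.02
171 False 7.1 [ 0.18  6.73 -0.85] [-33.6  -8.9] [-33.8  -7.8] 28.87
156 False 6.7 [ 0.15  5.51 -0.26] [-37.  -1.] [-36.8   0. ] 29.57
141 False 5.5 [0.15 5.22 0.56] [-33.9   6.2] [-33.5   7.2] 30.25
126 False 5.2 [0.24 8.88 0.99] [-29.2  11.6] [-28.5  13.2] 30.93
111 True 8.9 [0.04 1.29 0.35] [-27.6  13.1] [-22.   17.8] 31.27
(111, True) 31.2667
```

```bash
python3 - <<'E' 2>/dev/null
from n import *
p=L(0);f=np.radians(122);n=np.array([-np.sin(f),np.cos(f),0])
for G in(6,8,9):
    env.line_to(W(p+.004*n),speed=.05);env.wait(.1);f0=J.T@np.array(env.get_force())
    h=env.line_to(W(p-.004*n),speed=.01,guard=G)
    print(G,h,f0.round(1),(L(0)*1e3).round(2),"adv",((L(0)-p)@-n*1e3).round(2),np.round(tau(122),2),round(env.get_clock(),2))
    if not h: break
E
```

```text
6 True [-0.   0.  -0.4] [-27.59  13.17 110.54] adv 0.06 [0.06 1.97 2.23] 32.17
8 True [ 0.1 -0.7  0.5] [-27.65  13.14 110.53] adv -0.0 [0.05 1.69 1.16] 33.1
9 True [ 0.4 -0.6 -0.4] [-27.66  13.14 110.53] adv -0.01 [0.   0.22 1.26] 34.02
```

```bash
python3 - <<'E' 2>/dev/null
from n import *
p=L(0);f=np.radians(122);n=np.array([-np.sin(f),np.cos(f),0])
for G in(10,):
    env.line_to(W(p+.004*n),speed=.05);env.wait(.1);f0=J.T@np.array(env.get_force())
    h=env.line_to(W(p-.004*n),speed=.01,guard=G)
    print(G,h,f0.round(1),"adv",((L(0)-p)@-n*1e3).round(2),np.round(tau(122),2),round(env.get_clock(),2))
leave();env.line_to(W([-.13,0,.17]),speed=.25)
s=cap("side");t=cap("top");print(wing(s),env.get_clock())
a=s["color"][130:220,285:385,::-1];cv2.imwrite("pics/e1.png",cv2.resize(a,None,fx=7,fy=6.6,interpolation=cv2.INTER_CUBIC))
E
```

```text
10 True [ 0.3  0.9 -0.4] adv -0.08 [0.07 2.32 2.39] 34.96
(2, array([-16.8,  30.5]), np.float64(118.83708906618399)) 36.175
```

View pics/e1.png

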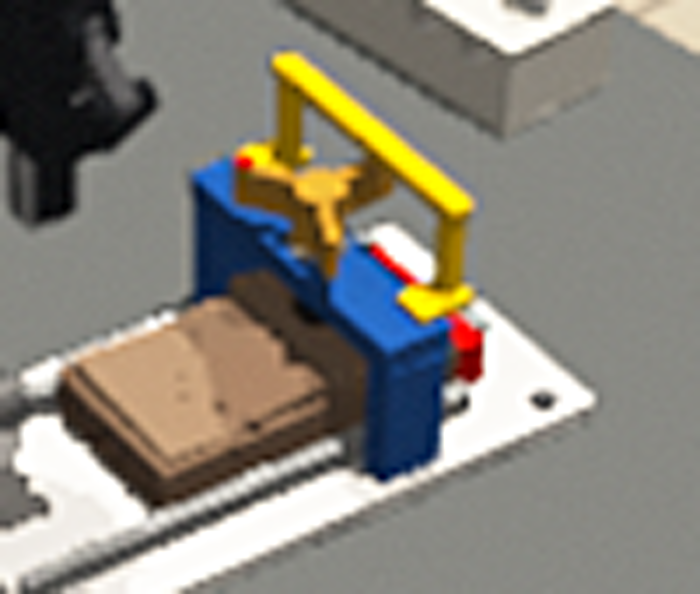

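The crop shows the dot wing at (245,165), about 119°, the black foot down on the stone at (310,310), and the guard and stone in place. The nut has turned about 3.1 rad. It held still at 10 N × 30 mm ≈ 0.30 N m, against about 0.2 N m running free, so it is tight. I'll check that the stone and bystanders have not moved, then hand in.

```bash
python3 - <<'E' 2>/dev/null
from n import *
env.reach(W([-.22,.0,.25]),rot(1))
s=cap("side");a=dict(np.load("s1.npz"));b=dict(np.load("side0.npz"))
for n,c in(("after push",a),("now",s)):
    v,u=np.nonzero(mask(c,"brown",(285,170,345,215)));print(n,len(u),u.mean(),v.mean(),u.min(),v.max())
d=(np.abs(s["color"].astype(int)-b["color"]).max(2)>60).astype(np.uint8)
k,_,st,_=cv2.connectedComponentsWithStats(d);print([list(x) for x in st[1:] if x[4]>25])
print(env.get_clock(),env.get_force());env.close_job()
E
```

```text
after push 910 315.93956043956047 188.51978021978022 294 206
now 905 315.771270718232 188.64530386740333 294 206
[[np.int32(0), np.int32(0), np.int32(279), np.int32(152), np.int32(14570)], [np.int32(116), np.int32(39), np.int32(64), np.int32(64), np.int32(716)], [np.int32(82), np.int32(106), np.int32(37), np.int32(36), np.int32(458)], [np.int32(0), np.int32(118), np.int32(47), np.int32(18), np.int32(386)], [np.int32(6), np.int32(145), np.int32(64), np.int32(71), np.int32(1815)], [np.int32(89), np.int32(145), np.int32(45), np.int32(38), np.int32(532)], [np.int32(318), np.int32(153), np.int32(9), np.int32(15), np.int32(94)], [np.int32(328), np.int32(154), np.int32(15), np.int32(21), np.int32(140)], [np.int32(42), np.int32(157), np.int32(92), np.int32(110), np.int32(2767)], [np.int32(316), np.int32(176), np.int32(22), np.int32(19), np.int32(132)], [np.int32(115), np.int32(184), np.int32(144), np.int32(159), np.int32(5292)], [np.int32(273), np.int32(187), np.int32(36), np.int32(31), np.int32(635)], [np.int32(0), np.int32(197), np.int32(28), np.int32(38), np.int32(511)], [np.int32(75), np.int32(268), np.int32(32), np.int32(65), np.int32(690)], [np.int32(9), np.int32(273), np.int32(79), np.int32(76), np.int32(2679)], [np.int32(17), np.int32(278), np.int32(42), np.int32(24), np.int32(549)], [np.int32(178), np.int32(303), np.int32(10), np.int32(17), np.int32(61)], [np.int32(133), np.int32(331), np.int32(51), np.int32(35), np.int32(453)], [np.int32(41), np.int32(351), np.int32(33), np.int32(27), np.int32(500)], [np.int32(96), np.int32(351), np.int32(19), np.int32(14), np.int32(67)]]
36.775 [-0.04851325  0.10535747 -1.29765978]
the job is handed in; nothing more can be done
```

The stone is home against the red stop, the nut is tightened with the foot down on the stone, and I handed the job in at about 37 s with the robot touching nothing. The exact final torque is the one thing I could not pin down.

- **Stone:** I pushed it with shut fingers. A second push at 30 N stopped at the same place as the first at 22 N. A final comparison of side pictures shows it has not moved since.
- **Nut:** I turned it clockwise about 3.1 rad in strokes on its free side. Running free took roughly 0.15–0.19 N m by my estimate. It then stiffened sharply, and did not move at all when pushed again at 6, 8, 9 and 10 N, the last about 0.30 N m at a 30 mm lever. I then left it alone.
- **Torque uncertainty:** The push that stopped the nut could have peaked at up to about 14 N (about 0.4 N m). That is above the 0.37 N m good limit but below the 0.45 N m at which the stone crushes. I did not press harder to find out.
- **False stops:** Several earlier guarded strokes stopped on brief force peaks or from sliding along a wing, not on real tightness. Wing angles read with the finger in view were also off by up to about 10°.
- **Surroundings:** The guard looks untouched in the last picture, and the robot made no contact with the bystanders that I know of. Apart from the nut and the stone, the before-and-after picture changes lie where the arm and its shadow moved. I did not check each bystander on its own.

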